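Put away the grinding bench: slab-glass offcuts, foil reel and spare bit

TASK

Clear the grinding bench: lay both amber glass offcuts flat, side by side, in the tray with the amber sample and the blue offcut flat in the tray with the blue sample, slip the copper foil reel over the post of the reel stand so that it lies on the black reel, and put the spare grinding bit in the round steel dish. Set the glass down rather than dropping it, with no piece on top of another, and leave the little flux jar standing where it is.

Things in the scene. Friction and masses are not known exactly. Their poses are not given: they have to be found in the camera images.
- amber_long: Long offcut of amber (orange-yellow) slab glass, a tapered slab 64 mm long on its -y side and 48 mm on its +y side, 34 mm wide, 22 mm thick, lying flat on the bench. Its two long sides are parallel, 34 mm apart, at y = -17 and +17 mm of its own frame: grip across them. Origin: underside centre; x along the long sides, z up. Loose, about 0.1 kg.
- amber_short: Short offcut of amber (orange-yellow) slab glass with one corner snapped off, 42 mm long, 34 mm wide, 22 mm thick, lying flat on the bench. Its two long sides are parallel, 34 mm apart, at y = -17 and +17 mm of its own frame: grip across them. Origin: underside centre; x along the long sides, z up. Loose, about 0.1 kg.
- blue_piece: Offcut of deep blue slab glass, a slanted slab about 56 mm long, 34 mm wide, 22 mm thick, lying flat on the bench. Its two long sides are parallel, 34 mm apart, at y = -17 and +17 mm of its own frame: grip across them. Origin: underside centre; x along the long sides, z up. Loose, about 0.1 kg.
- foil_reel: Reel of copper foil lying flat: copper-coloured ring with a cardboard core, 62 mm outside diameter, 38 mm bore right through, 14 mm thick. Origin: centre of its underside; z up, along the bore. Loose, about 80 g.
- grinder_bit: Spare diamond grinding bit standing on end: a small brass cylinder with a dark grey band, 25 mm diameter, 26 mm tall. Origin: centre of its underside; z up along its axis. Loose, about 60 g.
- amber_tray: Grey plastic tray, fixed to the bench, open above: pocket 110 mm (its x) by 150 mm (its y) inside, floor 4 mm thick, walls 4 mm thick, rim 32 mm above the bench. Along its -x side (towards the robot) runs a 26 mm ledge, on which a glass sample 80 x 20 mm is glued, its top 36 mm above the bench. Origin: under the middle of the pocket, at bench height; z up. The sample is amber (orange-yellow).
- blue_tray: Grey plastic tray, fixed to the bench, open above: pocket 110 mm (its x) by 150 mm (its y) inside, floor 4 mm thick, walls 4 mm thick, rim 32 mm above the bench. Along its -x side (towards the robot) runs a 26 mm ledge, on which a glass sample 80 x 20 mm is glued, its top 36 mm above the bench. Origin: under the middle of the pocket, at bench height; z up. The sample is deep blue.
- reel_stand: Foil reel stand, fixed to the bench: a round dark wooden foot of 88 mm diameter, on it a black reel with a silvery band that stays there (62 mm diameter, its top 24 mm above the bench), and through the middle an upright pale wooden post, 16 mm in diameter with a tapered top, whose tip is 58 mm above the bench. Origin: on the post's axis at bench height; z up.
- bit_dish: Round steel parts dish with a black rubber floor, fixed to the bench: 92 mm across at the foot, 102 mm at the rim, 22 mm high, walls 3 mm, floor 4 mm above the bench. Origin: centre, at bench height; z up.
- flux_jar: Small white flux jar with a green screw lid, 44 mm diameter, 55 mm tall, standing among the things; not to be moved. Origin: centre of its underside; z up. Loose, about 120 g.

How it is judged (in metres and radians):
At the end, for the whole second after the job is handed in: Glass flat (0.15 rad) on the floor of the tray of its colour (underside < 10 mm above the tray's underside); reel flat round the post (15 mm), underside < 30 mm up; bit in the dish (within 42 mm of its middle, < 22 mm up); flux jar upright within 20 mm of its place; all at rest (x of amber_long in the frame of amber_tray between -0.05 and 0.05 m and y of amber_long in the frame of amber_tray between -0.07 and 0.07 m and z of amber_long in the frame of amber_tray between 0 and 0.01 m and angle between each of amber_long, amber_short, blue_piece, foil_reel's own z axis and vertical below 0.15 rad and x of amber_short in the frame of amber_tray between -0.05 and 0.05 m and y of amber_short in the frame of amber_tray between -0.07 and 0.07 m and z of amber_short in the frame of amber_tray between 0 and 0.01 m and x of blue_piece in the frame of blue_tray between -0.05 and 0.05 m and y of blue_piece in the frame of blue_tray between -0.07 and 0.07 m and z of blue_piece in the frame of blue_tray between 0 and 0.01 m and horizontal distance between foil_reel and reel_stand below 0.015 m and z of foil_reel in the frame of reel_stand below 0.03 m and horizontal distance between grinder_bit and bit_dish below 0.042 m and z of grinder_bit in the frame of bit_dish below 0.022 m and linear speed of each of amber_long, amber_short, blue_piece, foil_reel, grinder_bit, flux_jar below 0.02 m/s and distance of flux_jar from where it was at the start of the episode below 0.02 m and angle between flux_jar's own z axis and vertical below 0.2 rad); the robot touches nothing.
It fails at once if a piece of glass is let fall freely by more than about 28 mm, or thrown ((linear speed of amber_long above 0.75 m/s and contact force between amber_long and the fingers below 0.02 N) or (linear speed of amber_short above 0.75 m/s and contact force between amber_short and the fingers below 0.02 N) or (linear speed of blue_piece above 0.75 m/s and contact force between blue_piece and the fingers below 0.02 N)).
It fails at once if the flux jar is knocked over or pushed away by more than 30 mm (angle between flux_jar's own z axis and vertical above 0.5 rad or distance of flux_jar from where it was at the start of the episode above 0.03 m).
It also fails if it takes over 122 s, if anything falls off the work surface, if the arm or the gripper's body presses on something with over 40 N, if the wrist force passes 120 N, or if a joint passes its speed limit or range.

ROBOT

A 7-joint arm with a two-finger parallel gripper is mounted at the origin on the work surface. World frame = base frame: x ahead of the robot, y to its left, z up, the work surface at z = 0. Lengths are in m, angles in degrees, forces in N, time in s.
With the tool pointing down it reaches from about 0.35 to 0.775 m from the base axis. Payload 3.1 kg.
Tool frame: the origin (TCP) lies on the centre line of the jaws, within the pads' length; the fingertips stand 17 mm ahead of it and the grasp point (between the pads) lies 2 mm behind it (robot.tip_reach is the distance from the TCP to the fingertips, in m); z points along the fingers, y is the line along which they close (so a half turn about z gives the same grasp; the last joint's range is limited). The gripper opens to 85 mm and grips with 20 to 120 N. Pads are 22 mm wide; open, the fingers measure 114 mm over their backs; the gripper's body (76 mm by 85 mm) begins 54 mm behind the grasp point. The pads swing forward as they close: fully open they stand 13 mm farther back than shut.
Start: joints at [-79.28, 17.813, 0.802, 86.603, -0.252, 75.585, -1.558], TCP at [0.125, 0.536, 0.248] pointing down, gripper open.
Joint ranges: [-154.91, 154.91], [-16.99, 109.72], [-72.82, 74.43], [7.12, 147.25], [-82.49, 262.49], [11.32, 116.49], [-174.64, 174.64]. Speed limits (degrees/s): [159.86, 159.86, 180, 180, 180, 180, 180].

INTERFACE

Orientations are given as [roll, pitch, yaw] about the fixed x, y, z axes, in that order (R = Rz(yaw) Ry(pitch) Rx(roll)).
In Python, from station import robot, fingers, vision, workorder, recognise gives the robot as it stands. Calls block until the motion is done:
- robot.move_to(position, orientation): joint-space move of the TCP to a pose.
- robot.line_to(position, orientation=None, velocity=0.15, f_stop=None): straight line of the TCP; orientation=None keeps the orientation; velocity is the mean speed in m/s. With f_stop (N) it stops when the force on the tool has changed by that much, and returns True; else False.
- robot.move_j(angles): joint-space move.
- fingers.gripper_to(opening, force=None): opening from 0.0 (shut) to 1.0 (fully open); force is the grip in N (None keeps the last); returns when the fingers have stopped.
- robot.pause(seconds).
- robot.inverse_kinematics(position, orientation): joint angles nearest the present ones, or None.
- vision.grab_frame(name): name is "side" or "top"; returns the picture (420x560x3 uint8, red, green, blue); there is no depth.
- vision.calibration(name): a dict with "mtx" (3x3 intrinsics, pixels), "extrinsics" (4x4, takes a point from world to camera coordinates). Camera axes: x right, y up, looking along -z (the intrinsics and any distortion apply to the point x, -y, -z); pixel columns grow to the right and rows downward; lengths in m; the calibration is good to about 2 mm. A picture is of the moment at which its call begins. calibration takes no time and is no camera call.
A pose or a line that the arm cannot do raises robot.PlanningError and nothing moves.
- workorder.close_job(): hands the job in; it is judged then, once.
Trained networks look in the newest picture that a camera, given by its name, has taken for a name from the list of things; names that differ only in an ending like _2 or _b are one class to them, and where a whole thing is asked for, a point or a joint stands for the part that bears it (a point fixed in the world has none). Each returns a list of dicts, best first, with "p" (0 to 1); they miss things now and then, are a little off and sometimes report something else, mostly with a low value. They report only what shows in the picture. A call takes as long as a camera call.
- recognise(label, camera): "rect" ([centre column, centre row, width, height] in pixels, round what is visible of it).
Readings, each from a call of its own:
- robot.current_time_s(): time.
- robot.current_joint_positions(): joint angles.
- robot.current_dq(): joint speeds.
- robot.current_joint_torque(): joint torques, N m.
- robot.current_tool_pos(): TCP position.
- robot.current_eef_rot(): TCP orientation.
- robot.current_contact_force(): force on the tool from outside, world axes, zero at the start.
- robot.current_torque(): the same for the moment, N m.
- robot.current_finger_gap(): opening from 0.0 (shut) to 1.0 (fully open).
- robot.current_gripper_force(): force on a finger pad.
Only numpy, scipy, OpenCV 4.12 (cv2) and the standard library are available. Lean on these libraries where they do the work, as an engineer would, in place of code of your own. Each camera call takes 0.05 s, during which the arm holds its last target. There are 200 camera calls.

## Working session

There is one attempt and no reset: what is moved stays moved. The work goes in short steps, each a Python script; the robot and the scene stay as the last script left them, time stands still between calls to the robot, and variables do not carry over. Pictures are saved under pics/ and viewed, at most 14 in all, crops included, and the job is handed in when it is done.

```bash
ls; mkdir -p pics
python3 - <<'E'
from station import robot, fingers, vision, recognise
import cv2, numpy as np
for c in ("top","side"):
    im=vision.grab_frame(c); cv2.imwrite(f"pics/{c}0.png",im[:,:,::-1])
    k=vision.calibration(c); print(c,np.round(k["mtx"],1).tolist(),np.round(k["extrinsics"],3).tolist(),[x for x in k])
    for n in "amber_long amber_short blue_piece foil_reel grinder_bit amber_tray blue_tray reel_stand bit_dish flux_jar".split():
        print(n,[(np.round(d["rect"]).astype(int).tolist(),round(d["p"],2)) for d in recognise(n,c)][:3])
print(robot.current_time_s(),robot.current_eef_rot())
E
```

```text
pics
top [[542.1, 0.0, 281.5], [0.0, 542.1, 209.6], [0.0, 0.0, 1.0]] [[-0.023, -1.0, 0.006, 0.014], [0.988, -0.022, 0.152, -0.559], [-0.152, 0.009, 0.988, -1.248], [0.0, 0.0, 0.0, 1.0]] ['mtx', 'extrinsics']
amber_long [([304, 257, 23, 23], 0.85)]
amber_short [([240, 177, 64, 60], 0.64), ([413, 261, 22, 14], 0.49)]
blue_piece [([258, 232, 22, 16], 0.83), ([241, 179, 66, 62], 0.34)]
foil_reel [([163, 269, 26, 28], 0.56)]
grinder_bit []
amber_tray [([241, 179, 64, 66], 0.75)]
blue_tray [([153, 201, 72, 62], 0.6)]
reel_stand [([408, 198, 32, 38], 0.78)]
bit_dish [([316, 171, 42, 40], 0.76)]
flux_jar [([200, 259, 26, 22], 0.85)]
side [[416.4, 0.0, 277.3], [0.0, 416.4, 208.3], [0.0, 0.0, 1.0]] [[0.795, -0.606, 0.013, -0.42], [0.45, 0.605, 0.657, -0.261], [-0.406, -0.516, 0.754, -0.668], [0.0, 0.0, 0.0, 1.0]] ['mtx', 'extrinsics']
amber_long [([260, 256, 27, 31], 0.87), ([226, 132, 77, 59], 0.57)]
amber_short [([349, 366, 28, 32], 0.85)]
blue_piece [([254, 204, 24, 30], 0.85)]
foil_reel [([170, 161, 28, 20], 0.8)]
grinder_bit [([324, 285, 13, 14], 0.66)]
amber_tray [([293, 171, 95, 70], 0.69)]
blue_tray [([225, 132, 77, 58], 0.56)]
reel_stand [([411, 311, 47, 44], 0.76)]
bit_dish []
flux_jar [([199, 174, 20, 29], 0.68), ([255, 203, 24, 27], 0.57)]
1.1 [1.79997729e+02 9.95326561e-04 1.66898740e+02]
```

Run:
```python
import cv2
a=cv2.imread("pics/top0.png")[130:300,100:450]; cv2.imwrite("pics/top0c.png",cv2.resize(a,(800,388),interpolation=cv2.INTER_CUBIC))
```

```text
(no output)
```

View pics/top0c.png

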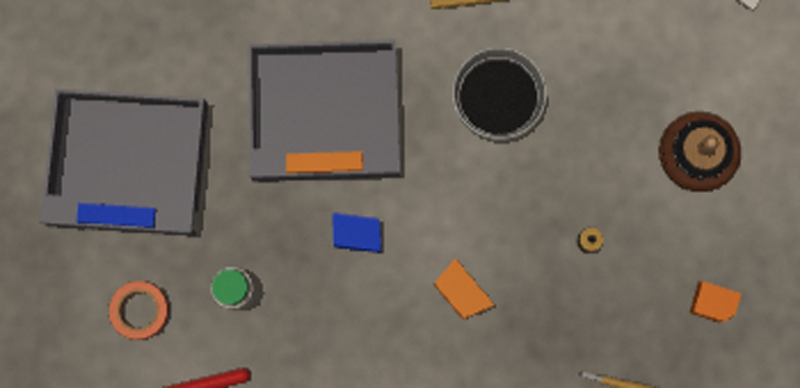

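View pics/side0.png

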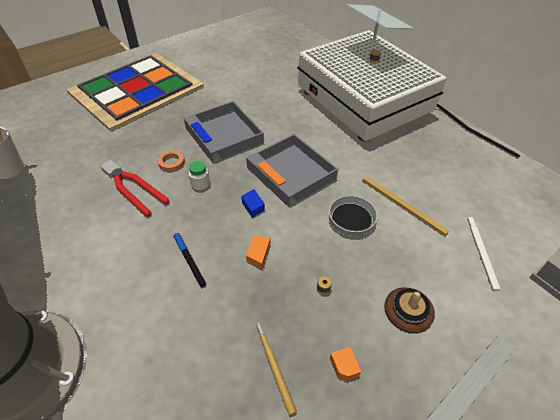

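Top view: blue tray left, amber tray centre, dish and stand to the right. The pieces lie in the lower row: reel, jar, blue, amber_long, bit, amber_short. `recognise` put amber_short at the amber tray in the top view, so I trust its second hit at (413,261). Next I fit silhouettes in both views.

```bash
cat > fit.py <<'E'
import cv2, numpy as np
from scipy.optimize import minimize
from station import vision
CAL={c:vision.calibration(c) for c in("top","side")}
S=4
def proj(c,P):
    k=CAL[c]; q=np.c_[P,np.ones(len(P))]@np.array(k["extrinsics"]).T
    q=np.c_[q[:,0],-q[:,1],-q[:,2]]@np.array(k["mtx"]).T
    return q[:,:2]/q[:,2:]
def ray(c,uv,z):
    k=CAL[c]; E=np.array(k["extrinsics"]); d=np.linalg.inv(k["mtx"])@[*uv,1]; d=E[:3,:3].T@(d*[1,-1,-1])
    o=-E[:3,:3].T@E[:3,3]; return (o+d*(z-o[2])/d[2])[:2]
def mask(im,kind,uv,r):
    h,s,v=[x.astype(int) for x in cv2.split(cv2.cvtColor(im,cv2.COLOR_RGB2HSV))]
    m={"amber":(h>5)&(h<25)&(s>170)&(v>60),"blue":(h>105)&(h<130)&(s>140),"copper":(h<20)&(s>95)&(v>60),
       "green":(h>45)&(h<85)&(s>100),"brass":(h>8)&(h<32)&(s>80),"brown":(h<20)&(s>95)}[kind].astype(np.uint8)
    w=np.zeros_like(m); cv2.rectangle(w,(int(uv[0]-r),int(uv[1]-r)),(int(uv[0]+r),int(uv[1]+r)),1,-1); m*=w
    n,l,st,_=cv2.connectedComponentsWithStats(m)
    if n<2: return m
    m=(l==1+np.argmax(st[1:,4])).astype(np.uint8)
    c,_=cv2.findContours(m,cv2.RETR_EXTERNAL,cv2.CHAIN_APPROX_NONE); return cv2.drawContours(m*0,c,-1,1,-1)
def render(c,poly,z0,z1,p):
    a=p[2]; R=np.array([[np.cos(a),-np.sin(a)],[np.sin(a),np.cos(a)]]); q=poly@R.T+p[:2]
    uv=proj(c,np.r_[np.c_[q,np.full(len(q),z0)],np.c_[q,np.full(len(q),z1)]])
    h=cv2.convexHull(((uv+.5)*S-.5).astype(np.float32))
    return cv2.fillConvexPoly(np.zeros((420*S,560*S),np.uint8),np.round(h*16).astype(np.int32),1,shift=4)
def fit(masks,poly,z0,z1,xy,yaws=(0,)):
    big={c:cv2.resize(m,None,fx=S,fy=S,interpolation=cv2.INTER_NEAREST) for c,m in masks.items()}
    def cost(p):
        t=0
        for c,m in big.items():
            r=render(c,poly,z0,z1,p); t+=1-(r&m).sum()/max(1,(r|m).sum())
        return t/len(big)
    best=None
    for y in yaws:
        x0=np.r_[xy,y]; sx=x0+np.array([[0,0,0],[.008,0,0],[0,.008,0],[0,0,.3]])
        o=minimize(cost,x0,method="Nelder-Mead",options=dict(initial_simplex=sx,maxfev=70))
        if best is None or o.fun<best.fun: best=o
    return best.x,best.fun
def circ(r): t=np.linspace(0,2*np.pi,40,endpoint=False); return r*np.c_[np.cos(t),np.sin(t)]
E
cat > loc.py <<'E'
from fit import *
import sys
I={c:cv2.imread(f"pics/{c}0.png")[:,:,::-1].copy() for c in CAL}
H=.017
tr=np.array([[-.032,-H],[.032,-H],[.024,H],[-.024,H]])
def sh(k): return np.array([[.021,-H],[.021,H],[-.021,H],[-.021+0,-H+.014],[-.007-0,-H]])*[1,k]
def sl(s): return np.array([[-.025-s,-H],[.025-s,-H],[.025+s,H],[-.025+s,H]])
def go(n,kind,cams,polys,z0,z1,yaws):
    ms={c:mask(I[c],kind,uv,r) for c,(uv,r) in cams.items()}
    c0=next(iter(cams)); xy=ray(c0,cams[c0][0],z1)
    R=[(*fit(ms,P,z0,z1,xy,yaws),i) for i,P in enumerate(polys)]
    for p,f,i in R if len(R)<3 else [min(R,key=lambda r:r[1])]: print(n,np.round(p[:2],4),"yaw",round(np.degrees(p[2]),1),"cost",round(f,3),"poly",i,[int(m.sum()) for m in ms.values()],flush=True)
Y=np.arange(0,6.2,np.pi/4)
go("amber_long","amber",dict(top=((304,257),18),side=((260,252),22)),[tr],0,.022,Y)
go("amber_short","amber",dict(top=((413,261),18),side=((347,364),24)),[sh(1),sh(-1)],0,.022,Y)
go("blue","blue",dict(top=((257,232),18),side=((254,203),18)),[sl(s) for s in(-.009,-.005,.005,.009)],0,.022,Y[:4])
go("reel","copper",dict(top=((161,266),20),side=((171,160),18)),[circ(.031)],0,.014,[0])
go("bit","brass",dict(top=((359,235),9),side=((324,285),11)),[circ(.0125)],0,.026,[0])
go("jarlid","green",dict(top=((201,256),14),side=((198,168),12)),[circ(.022)],.041,.055,[0])
go("foot","brown",dict(top=((406,196),24),side=((411,309),32)),[circ(.044)],0,.012,[0])
sm=np.array([[-.01,-.04],[.01,-.04],[.01,.04],[-.01,.04]])
go("samA","amber",dict(top=((242,200),24),side=((271,173),20)),[sm],.032,.036,[-.2,0,.2])
go("samB","blue",dict(top=((151,224),24),side=((201,131),18)),[sm],.032,.036,[-.2,0,.2])
print("dish top", ray("top",(100+500/2.2857,130+95/2.2857),.022), "side",ray("side",(352.5,217),.022))
from station import robot; print(robot.tip_reach)
E
python3 loc.py
```

```text
amber_long [ 0.4455 -0.0451] yaw 39.6 cost 0.096 poly 0 [332, 540]
amber_short [ 0.4282 -0.3131] yaw 75.7 cost 0.156 poly 0 [270, 684]
amber_short [ 0.4268 -0.3124] yaw 69.6 cost 0.095 poly 1 [270, 684]
blue [0.5099 0.0638] yaw 81.0 cost 0.106 poly 1 [295, 410]
reel [0.4345 0.2944] yaw -5.8 cost 0.097 poly 0 [541, 453]
bit [ 0.4976 -0.1825] yaw 1.2 cost 0.274 poly 0 [95, 138]
jarlid [0.4542 0.1961] yaw 10.7 cost 0.414 poly 0 [177, 186]
foot [ 0.5912 -0.3073] yaw 3.8 cost 0.356 poly 0 [976, 718]
samA [0.5833 0.0955] yaw -0.4 cost 0.16 poly 0 [268, 233]
samB [0.5317 0.3132] yaw -4.9 cost 0.155 poly 0 [280, 180]
dish top [ 0.65435257 -0.09222705] side [ 0.64571746 -0.10222723]
0.017
```

```bash
cat > ov.py <<'E'
from fit import *
H=.017
tr=np.array([[-.032,-H],[.032,-H],[.024,H],[-.024,H]]); sh=np.array([[.021,-H],[.021,H],[-.021,H],[-.021,-H+.014],[-.007,-H]])*[1,-1]
s=-.005; sl=np.array([[-.025-s,-H],[.025-s,-H],[.025+s,H],[-.025+s,H]])
pk=np.array([[-.055,-.075],[.055,-.075],[.055,.075],[-.055,.075]])
def tray(x,y,a): a=np.radians(a); return (x+.070*np.cos(a),y+.070*np.sin(a),a)
items=[(tr,.022,(.4455,-.0451,np.radians(39.6))),(sh,.022,(.4268,-.3124,np.radians(69.6))),(sl,.022,(.5099,.0638,np.radians(81))),
(circ(.031),.014,(.4345,.2944,0)),(circ(.0125),.026,(.4976,-.1825,0)),(circ(.022),.055,(.4542,.1961,0)),(circ(.031),.024,(.5912,-.3073,0)),(circ(.008),.045,(.5912,-.3073,0)),(circ(.044),.0,(.5912,-.3073,0)),
(circ(.051),.022,(.651,-.096,0)),(pk,.032,tray(.5833,.0955,-.4)),(pk,.032,tray(.5317,.3132,-4.9))]
def draw(c,im,box):
    f=800/(box[2]-box[0]); im=cv2.resize(im[box[1]:box[3],box[0]:box[2]],None,fx=f,fy=f,interpolation=cv2.INTER_CUBIC)
    for P,z,p in items:
        a=p[2]; q=P@np.array([[np.cos(a),-np.sin(a)],[np.sin(a),np.cos(a)]]).T+p[:2]
        uv=(proj(c,np.c_[q,np.full(len(q),z)])+.5-box[:2])*f; cv2.polylines(im,[np.round(uv).astype(int)],True,(0,255,0),1)
    return im[:600]
if __name__=="__main__":
    cv2.imwrite("pics/ovt.png",draw("top",cv2.imread("pics/top0.png"),np.array([100,130,450,300])))
    cv2.imwrite("pics/ovs.png",draw("side",cv2.imread("pics/side0.png"),np.array([150,90,470,390]))[:600])
E
python3 ov.py
```

```text
(no output)
```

View pics/ovt.png

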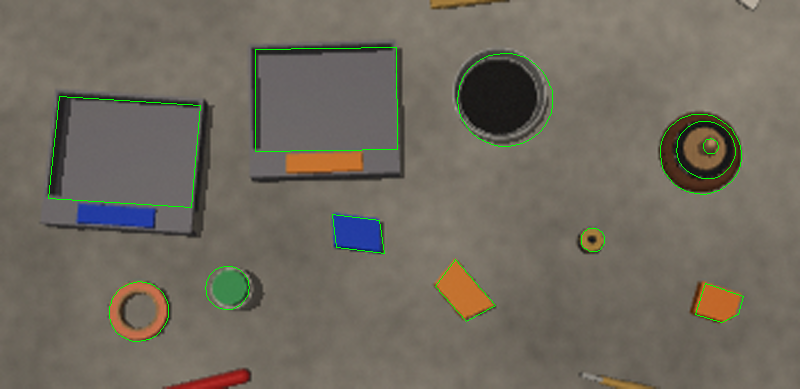

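View pics/ovs.png

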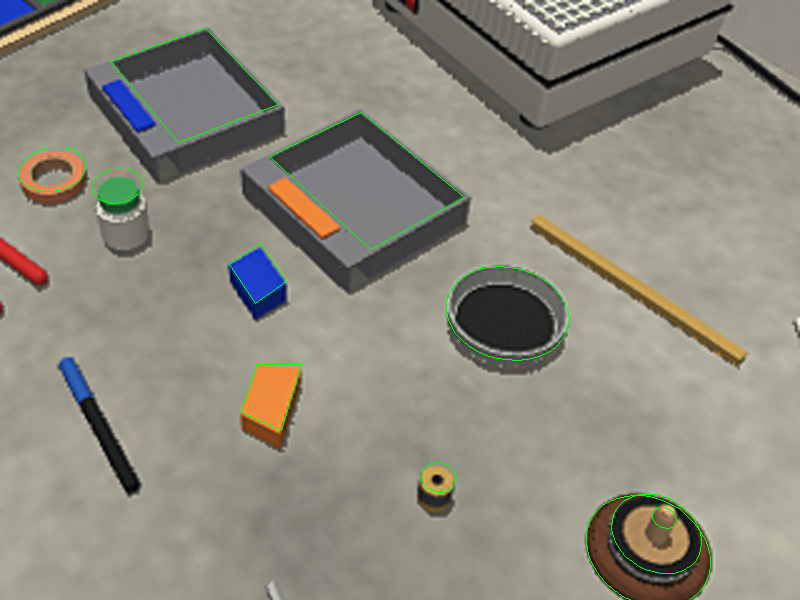

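Overlays match to within a few mm in both views; the dish centre needs a nudge to about (0.652, -0.094). Starting with amber_long.

```bash
cat > pp.py <<'E'
from station import robot, fingers, vision, recognise, workorder
import numpy as np
T=robot.current_time_s
def pick(x,y,yaw,z,op=.75,force=40,hover=.12):
    o=[180,0,yaw]; fingers.gripper_to(op); robot.move_to([x,y,hover],o)
    robot.line_to([x,y,z+.025],velocity=.2)
    hit=robot.line_to([x,y,z],velocity=.08,f_stop=8); zz=robot.current_tool_pos()[2]
    if hit: zz+=.0015; robot.line_to([x,y,zz],velocity=.05)
    fingers.gripper_to(0,force=force)
    print("pick hit",hit,"z",round(zz,4),"gap",round(robot.current_finger_gap()*85,1),"F",robot.current_gripper_force(),"t",T(),flush=True)
    robot.line_to([x,y,hover],velocity=.2); print("lifted gap",round(robot.current_finger_gap()*85,1),"t",T())
    return zz
def place(x,y,yaw,z,op,hover=.12):
    o=[180,0,yaw]; robot.move_to([x,y,hover],o)
    robot.line_to([x,y,z+.02],velocity=.2)
    hit=robot.line_to([x,y,z-.002],velocity=.04,f_stop=4)
    print("place hit",hit,"z",round(robot.current_tool_pos()[2],4),"want",round(z,4),"gap",round(robot.current_finger_gap()*85,1))
    fingers.gripper_to(op); robot.pause(.2); robot.line_to([x,y,hover],velocity=.2); print("t",T(),flush=True)
E
python3 - <<'E'
from pp import *
z=pick(.4455,-.0451,39.6,.020)
place(.653,.060,89.6,z+.004,.6)
E
```

```text
pick hit False z 0.02 gap 33.2 F 40.88021636009216 t 5.2167
lifted gap 32.8 t 5.8667
place hit True z 0.0245 want 0.024 gap 33.1
t 8.975
```

```bash
python3 - <<'E'
from pp import *
import cv2
a=np.radians(69.6)
z=pick(.4268+.004*np.cos(a),-.3124+.004*np.sin(a),69.6,.020)
place(.653,.135,89.6,z+.004,.6)
z=pick(.5099,.0638,81,.020)
place(.6014,.3072,85.1,z+.004,.6)
robot.move_to([.45,-.05,.3],[180,0,90])
for c in("top","side"): cv2.imwrite(f"pics/{c}1.png",vision.grab_frame(c)[:,:,::-1])
E
python3 -c "
import cv2;a=cv2.imread('pics/side1.png')[80:400,120:480];cv2.imwrite('pics/s1c.png',cv2.resize(a,(675,600),interpolation=2))"
```

```text
pick hit False z 0.0196 gap 32.7 F 40.69075047969818 t 12.2167
lifted gap 32.7 t 12.8667
place hit True z 0.0246 want 0.0236 gap 33.0
t 16.8583
pick hit False z 0.0196 gap 33.2 F 40.715044140815735 t 19.1833
lifted gap 32.8 t 19.8333
place hit True z 0.0246 want 0.0236 gap 32.7
t 23.025
```

View pics/s1c.png

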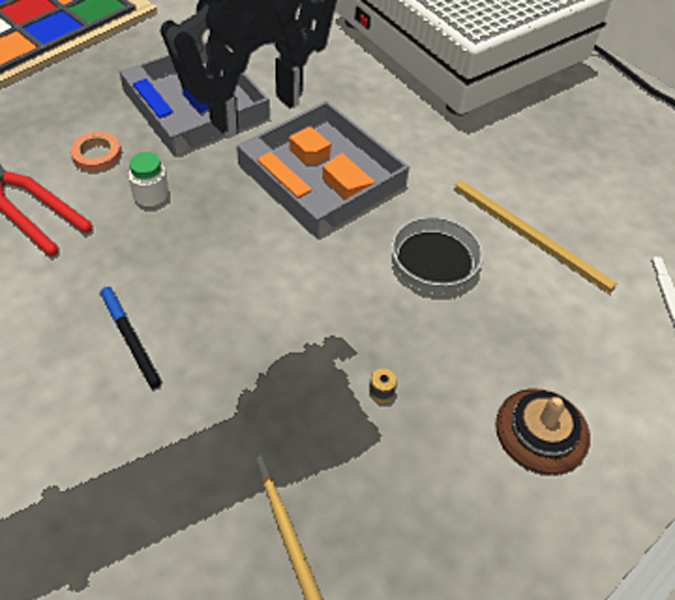

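The glass is flat in the right trays and the jar (145,180) hasn't moved. Next the bit, then the reel.

Run:
```python
from pp import *
import cv2
z=pick(.4976,-.1825,90,.018,op=.7)
place(.652,-.094,90,z+.004,.5)
z=pick(.4345,.2944,90,.012,op=.92,force=25,hover=.13)
im=vision.grab_frame("side"); cv2.imwrite("pics/s2.png",cv2.resize(im[60:300,120:440],(800,600))[:,:,::-1])
```

```text
pick hit False z 0.0176 gap 23.6 F 39.26460564136505 t 27.2583
lifted gap 23.1 t 27.9167
place hit True z 0.0225 want 0.0216 gap 24.0
t 30.8667
pick hit False z 0.0116 gap 60.8 F 27.278712149709463 t 34.3167
lifted gap 60.5 t 35.0583
```

View pics/s2.png

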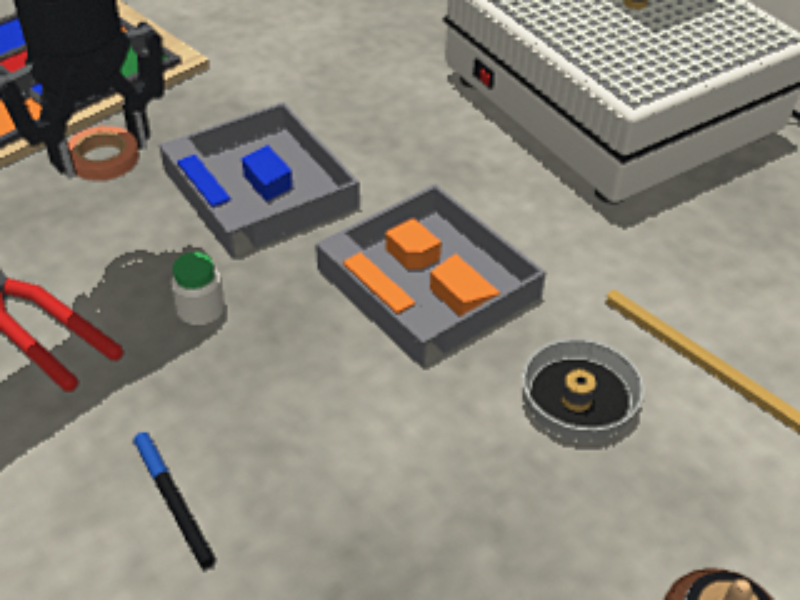

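The bit is in the dish and the reel is held level. Slipping it on the post.

Run:
```python
from pp import *
import cv2
place(.5912,-.3073,90,.0116+.024,.92,hover=.15)
robot.move_to([.45,.1,.35],[180,0,90])
for c,b in(("top",(100,130,450,300)),("side",(150,90,470,390))):
    im=vision.grab_frame(c)[b[1]:b[3],b[0]:b[2],::-1]; f=800/im.shape[1] if c=="top" else 2
    cv2.imwrite(f"pics/{c}3.png",cv2.resize(im,None,fx=f,fy=f))
```

```text
place hit True z 0.0367 want 0.0356 gap 60.7
t 39.6917
```

View pics/side3.png

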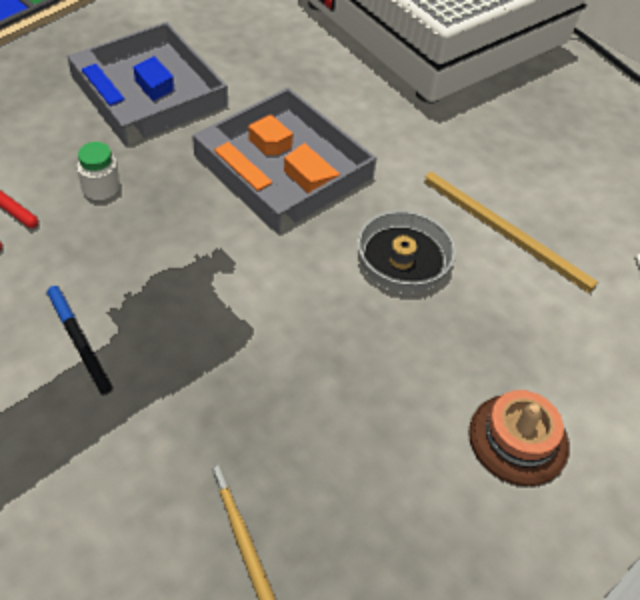

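View pics/top3.png

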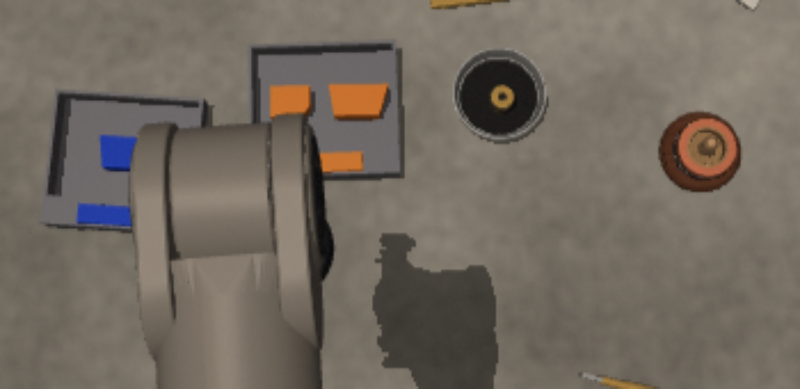

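The reel lies flat round the post (side view 527,425), the bit is in the dish (402,250), the glass is flat in its trays, and the jar is upright in place. Handing in.

```bash
python3 -c "
from pp import *
robot.pause(.5); print(workorder.close_job(),T())"
```

```text
the job is handed in; nothing more can be done
the job is handed in; nothing more can be done
```

The job is handed in: in the last pictures all three glass offcuts lie flat in the trays of their colour, the reel lies over the post on the black reel, the bit is in the dish and the flux jar stands where it was; the arm finished at about 40 s of the 122 s, and no verdict was returned.

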